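# Nest the empty mixing pots, leave the one in use

## Robot

A 6-joint arm with a two-finger parallel gripper is mounted at the origin on the work surface. World frame = base frame: x ahead of the robot, y to its left, z up, the work surface at z = 0. Lengths are in m, angles in rad, forces in N, time in s.
With the tool pointing down it reaches from about 0.25 to 0.725 m from the base axis. Payload 4 kg.
Tool frame: the origin (TCP) lies at the centre of the arm's flange, where the gripper is bolted on; the fingertips stand 173 mm ahead of it and the grasp point (between the pads) lies 155 mm ahead of it; z points along the fingers, y is the line along which they close (so a half turn about z gives the same grasp; the last joint's range is limited). The gripper opens to 85 mm and grips with 20 to 120 N. Pads are 22 mm wide; open, the fingers measure 114 mm over their backs; the gripper's body (76 mm by 85 mm) begins 54 mm behind the grasp point. The pads swing forward as they close: fully open they stand 13 mm farther back than shut.
Start: joints at [1.251, 0.241, 0.005, 1.335, 0, 1.571], TCP at [0.157, 0.475, 0.405] pointing down, gripper open.
Joint ranges: [-2.72, 2.72], [-1.05, 1.87], [-1.09, 1.28], [-1.99, 2.15], [-1.42, 1.44], [-3.14, 3.14]. Speed limits (rad/s): [2.79, 2.79, 3.14, 3.14, 3.14, 3.14].

## Interface

Orientations are given as a unit quaternion [w, x, y, z].
In Python, from plant import ctrl gives the robot as it stands. The module is installed in compiled form; this text tells all that it offers.
- The arm moves only by the tool step_arm, never from a script. Its arguments are lists of equal length, an entry for each row: "slide": the shift along the tool's x, y, z scaled (see below), a list of three; "rotation": the turn, a rotation vector about the tool's x, y, z scaled (see below), a list of three. In form: {"slide": [[x, y, z], ...], "rotation": [[rx, ry, rz], ...]}. A call has 1 to 10 rows; each row shifts and turns the commanded pose from where the row before left it, along the tool's axes as they then stand; what a row does not reach is not made up. The controller multiplies each number of a shift by 250 mm and each number of a turn by 0.5 rad. A row lasts 1/8 s, in which the tool goes at most 62.5 mm and 10.7 degrees, less where a joint would pass 70% of its speed; a pose out of reach is approached as far as the arm can. A call with a number of a shift or a turn outside -1 to 1 is refused whole. A call with a gripper value outside its range is refused whole. "grip" is the opening, from -1 (shut) to 1 (fully open), set as the call begins (left out, the last holds). The fingers move at their own pace and stop on an object; "squeeze" is the grip in N (left out, the last holds). Time passes only in rows, so rows that do not move let the fingers close. It gives the time, the measured TCP pose, the force, the opening and the grip force at its end, in the units of the state.
- ctrl.state(): the state, without advancing time (a new reading comes with each control period).
- ctrl.get_image(name): name is "scene" or "side" or "wrist"; returns a dict with "pixels" (420x560x3 uint8, red, green, blue), "fx", "fy", "cx", "cy" (pixels), "R" (3x3) and "t" (3): a world point X has camera coordinates R X + t; the wrist camera has in their place "mount" (4x4, takes a point from camera to tool coordinates, whose origin is the TCP and whose axes are the flange's). Camera axes: x right, y down, z forward; pixel columns grow to the right and rows downward; lengths in m; the calibration is good to about 2 mm. A picture is of the moment at which its call begins: read the wrist's pose just before it. There is no depth.
- ctrl.close_job(): hands the job in; it is judged then, once.
Trained networks look in a picture, given as the dict that the camera call returned (one of the last four; its "shot" number tells which), for a name from the list of things; names that differ only in an ending like _2 or _b are one class to them, and where a whole thing is asked for, a point or a joint stands for the part that bears it (a point fixed in the world has none). Each returns a list of dicts, best first, with "confidence" (0 to 1); they miss things now and then, are a little off and sometimes report something else, mostly with a low value. They report only what shows in the picture. A call takes as long as a camera call. They do not tell look-alikes from the thing itself.
- ctrl.boxes_of(query, picture): "location" ([column, row] in pixels, amid what is visible of it).
- ctrl.masks_of(query, picture): "region" (420x560 bool, what is visible of it) and "location" ([column, row] in pixels, amid what is visible of it).
- ctrl.tip_of(query, picture): "location" ([column, row] in pixels: a listed point, or the origin of a listed thing).
The state is a dict: "time": time; "qpos": joint angles; "qd": joint speeds; "effort": joint torques, N m; "tool_pos": TCP position; "tool_rot": TCP orientation; "ft_force": force on the tool from outside, world axes, zero at the start; "moment": the same for the moment, N m; "width": finger opening in m; "finger_force": force on a finger pad.
Only numpy, scipy, OpenCV 4.12 (cv2) and the standard library are available. Lean on these libraries where they do the work, as an engineer would, in place of code of your own. Each camera call takes 0.05 s, during which the arm holds its last target. There are 200 camera calls.

## Task

One of the three white mixing pots still has somebody's two brass nuts in it: leave that pot and its nuts where they are. Nest the two empty pots, the smaller standing fully down inside the larger, and leave the nest standing flat in a clear spot in the teal tray. Set the pots down, do not drop them, and do not disturb the tin in the tray or the other things on the bench.

Things in the scene. Friction and masses are not known exactly. Their poses are not given: they have to be found in the camera images.
- pot_large: the largest of three white plastic mixing pots: 106 mm across the rim, 100 mm at the foot, 54 mm high, wall 2.5 mm, floor 5 mm, about 95 g; origin at the centre of its underside, z up. A bar handle 14 mm wide (52 to 60 mm above the foot) runs along the pot's own -x to 116 mm from its axis. In a nest the inner handle passes 3 mm above the outer rim but not over the outer handle: point them 40 degrees or more apart
- pot_medium: the middle of three white plastic mixing pots: 84 mm across the rim, 78 mm at the foot, 54 mm high, wall 2.5 mm, floor 5 mm, about 70 g; origin at the centre of its underside, z up. A bar handle 14 mm wide (52 to 60 mm above the foot) runs along the pot's own -x to 105 mm from its axis; it goes into the large pot with 8.5 mm to spare all round
- pot_small: the smallest of three white plastic mixing pots: 64 mm across the rim, 58 mm at the foot, 54 mm high, wall 2.5 mm, floor 5 mm, about 50 g; origin at the centre of its underside, z up. A bar handle 14 mm wide (52 to 60 mm above the foot) runs along the pot's own -x to 95 mm from its axis; it goes into the middle pot with 7.5 mm to spare all round, and more loosely into the large one
- pot_large_handle (a point): middle of the handle of the largest pot, 91 mm from the pot's axis along its own -x and 56 mm above its foot: the place to pinch it from above, across its 14 mm width
- pot_medium_handle (a point): middle of the handle of the middle pot, 80 mm from the pot's axis along its own -x and 56 mm above its foot: the place to pinch it from above, across its 14 mm width
- pot_small_handle (a point): middle of the handle of the smallest pot, 70 mm from the pot's axis along its own -x and 56 mm above its foot: the place to pinch it from above, across its 14 mm width
- nut_a: brass hexagon nut, 19 mm across the flats, 10 mm high, lying flat in one of the pots; origin at the centre of its underside
- nut_b: a second such nut, in the same pot
- tray: teal rectangular bench tray, fixed, 340 mm along its x, 190 mm along its y, walls 6 mm thick and 24 mm high, black floor on which things stand 6 mm above the tray's underside; origin at the centre of its underside. A red tin stands in it somewhere near its long centre line; there is always room for a pot between the tin and at least one end
- tin: small red paint tin in the tray, 52 mm across, 66 mm high; origin at the centre of its underside
- tape: bystander: roll of black tape lying flat, 68 mm across, 24 mm high; origin at the centre of its underside
- screwdriver: bystander: screwdriver with an orange handle, 190 mm long, lying along its x
- wrench: bystander: steel spanner, 170 mm long, lying along its x
- glue: bystander: white glue bottle with an orange cap, 56 mm across, 150 mm high, standing; origin at the centre of its underside
- meter: bystander: yellow multimeter lying on its back, 150 x 74 x 32 mm; origin at the centre of its underside
- nut_stray: bystander: another brass nut of the same size lying on the bench top, in no pot
- cutter: bystander: red utility knife, shut, 155 x 22 x 14 mm, lying along its x
There are look-alikes about, which are no part of the job. What is shaped like the pot_medium but green or red is not meant.

How it is judged:
By the outcome, as a careful person would: the job done as asked, in the order asked, and still so for the second after the job is handed in, with the robot touching nothing.
It also fails if it takes over 72 s, if anything falls off the work surface, if the arm or the gripper's body presses on something with over 40 N, if the wrist force passes 120 N, or if a joint passes its speed limit or range.

## Working session

There is one attempt and no reset: what is moved stays moved. The work goes in short steps, Python scripts to look and compute and a tool call to move; the robot and the scene stay as the last step left them, time stands still between calls to the robot, and variables do not carry over. Pictures are saved under pics/ and viewed, at most 10 in all, crops included, and the job is handed in when it is done.

Besides the shell and the picture viewer there is one more tool, called after ">>>" in YAML: its name, and indented under it one key for each argument. step_arm: Moves the arm, as the interface text tells. Its arguments: {"type":"object","properties":{"slide":{"type":"array","items":{"type":"array","items":{"type":"number","minimum":-1,"maximum":1}}},"rotation":{"type":"array","items":{"type":"array","items":{"type":"number","minimum":-1,"maximum":1}}},"grip":{"type":"number"},"squeeze":{"type":"number"}},"required":["slide","rotation"]}

```bash
mkdir -p pics; cat > h.py <<'E'
import numpy as np, cv2
from plant import ctrl
def ray(im,px):
    d=np.array([(px[0]-im["cx"])/im["fx"],(px[1]-im["cy"])/im["fy"],1.])
    R=np.array(im["R"]);t=np.array(im["t"])
    return -R.T@t, R.T@d
def at_z(im,px,z):
    o,d=ray(im,px); return o+d*(z-o[2])/d[2]
def proj(im,X):
    c=np.array(im["R"])@np.array(X)+np.array(im["t"]); return np.array([im["fx"]*c[0]/c[2]+im["cx"],im["fy"]*c[1]/c[2]+im["cy"]])
def save(im,name,crop=None,s=1):
    p=im["pixels"][:,:,::-1]
    if crop: a,b,c,d=crop; p=p[b:d,a:c]
    cv2.imwrite("pics/"+name,cv2.resize(p,None,fx=s,fy=s,interpolation=cv2.INTER_CUBIC))
def quat(q):
    from scipy.spatial.transform import Rotation as Ro
    return Ro.from_quat([q[1],q[2],q[3],q[0]])
E
python3 - <<'E'
from h import *
np.set_printoptions(precision=3,suppress=True)
s=ctrl.state();print(s["tool_pos"],s["tool_rot"],s["width"],s["time"])
Z=dict(pot_large=0,pot_medium=0,pot_small=0,pot_large_handle=.056,pot_medium_handle=.056,pot_small_handle=.056,nut_a=.005,tray=0,tin=.006,tape=0,screwdriver=.01,wrench=0,glue=0,meter=0,cutter=0)
for n in ["scene","side"]:
    im=ctrl.get_image(n); save(im,n+"0.png",s=1.4)
    print(n,"cam",ray(im,[280,210]))
    for k,z in Z.items():
        for r in ctrl.tip_of(k,im)[:4]:
            if r["confidence"]>.2: print(k,round(r["confidence"],2),np.round(r["location"]),at_z(im,r["location"],z)[:2])
E
```

```text
[0.157 0.474 0.404] [-0.     0.159  0.987 -0.001] 0.08553138329954005 0.0
scene cam (array([1.052, 0.56 , 1.107]), array([-0.42 , -0.385, -0.822]))
pot_medium 0.68 [394. 242.] [0.36  0.359]
pot_medium 0.57 [289. 274.] [0.63  0.198]
pot_medium 0.54 [243. 220.] [ 0.581 -0.018]
pot_small 0.75 [351. 265.] [0.497 0.308]
pot_small 0.59 [170. 233.] [ 0.751 -0.148]
pot_large_handle 0.85 [250. 179.] [ 0.489 -0.073]
pot_medium_handle 0.96 [427. 238.] [0.326 0.428]
pot_medium_handle 0.78 [288. 237.] [0.567 0.142]
pot_medium_handle 0.73 [396. 185.] [0.23  0.267]
pot_small_handle 0.87 [358. 231.] [0.431 0.275]
nut_a 0.66 [286. 236.] [0.545 0.114]
nut_a 0.58 [356. 264.] [0.489 0.317]
nut_a 0.47 [344. 261.] [0.504 0.289]
tray 0.93 [185. 165.] [ 0.551 -0.305]
tray 0.6 [165. 186.] [ 0.647 -0.287]
tray 0.57 [328. 331.] [0.686 0.374]
tin 0.82 [164. 188.] [ 0.656 -0.281]
tape 0.85 [330. 220.] [0.418 0.176]
tape 0.6 [249. 180.] [ 0.462 -0.107]
screwdriver 0.55 [228. 276.] [0.743 0.081]
wrench 0.72 [169. 231.] [ 0.747 -0.154]
wrench 0.65 [352. 265.] [0.496 0.312]
glue 0.7 [410. 320.] [0.529 0.515]
glue 0.
[... 414 characters left out ...]
282. 189.] [ 0.494 -0.055]
pot_medium_handle 0.96 [354. 291.] [0.228 0.264]
pot_medium_handle 0.64 [240. 231.] [0.562 0.144]
pot_small_handle 0.68 [271. 276.] [0.437 0.274]
nut_a 0.5 [240. 290.] [0.512 0.299]
tray 0.81 [285. 150.] [ 0.553 -0.327]
tray 0.59 [370. 158.] [ 0.25  -0.356]
tin 0.51 [256. 154.] [ 0.646 -0.274]
tin 0.47 [282. 152.] [ 0.556 -0.305]
tape 0.81 [292. 260.] [0.407 0.162]
tape 0.42 [192. 217.] [0.743 0.077]
screwdriver 0.68 [194. 220.] [0.728 0.096]
wrench 0.7 [216. 171.] [ 0.751 -0.151]
wrench 0.28 [190. 217.] [0.748 0.079]
glue 0.56 [203. 368.] [0.527 0.518]
meter 0.77 [172. 303.] [0.67  0.378]
meter 0.32 [285. 225.] [0.459 0.038]
cutter 0.66 [369. 158.] [ 0.255 -0.356]
```

View pics/scene0.png

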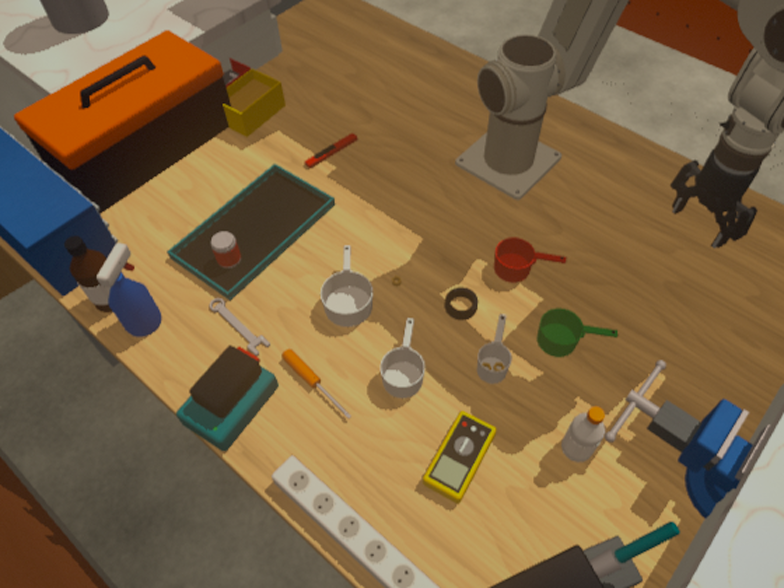

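View pics/side0.png

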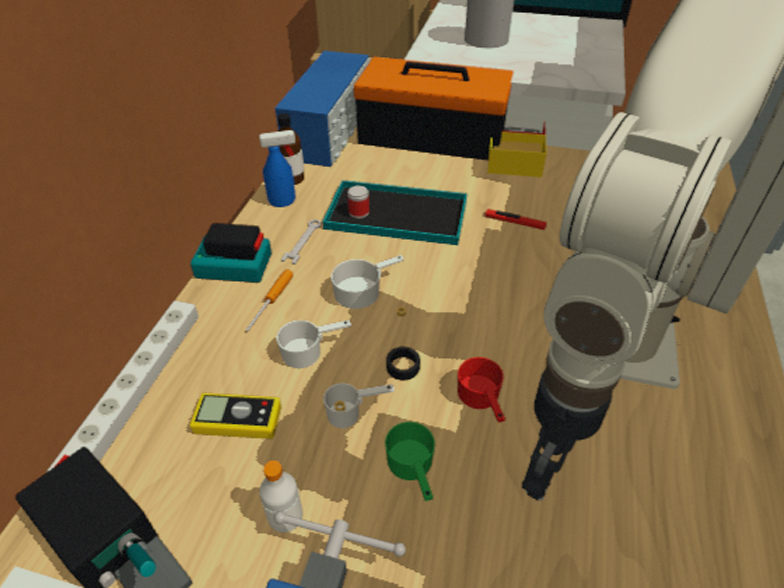

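The scene view shows three white pots: large at about (248,212), medium at (287,264) and small at (352,258) in native pixels. The small one appears to hold brass specks. The red and green pots are look-alikes. The tray is at (185,165) with its tin at the +x end, so the low-x end is clear. Next I'll confirm the pots in a crop and fit poses to the silhouettes.

```bash
cat > fit.py <<'E'
from h import *
from scipy.optimize import minimize
D=dict(pot_large=(.053,.050,.116),pot_medium=(.042,.039,.105),pot_small=(.032,.029,.095))
def sil(im,n,p,z0=0):
    R,r,L=D[n];x,y,a=p;S=4
    th=np.linspace(0,2*np.pi,48,endpoint=False)
    C=[[x+R*np.cos(t),y+R*np.sin(t),z0+.054] for t in th]+[[x+r*np.cos(t),y+r*np.sin(t),z0] for t in th]
    u=-np.array([np.cos(a),np.sin(a)]);v=np.array([-u[1],u[0]])
    H=[[*(np.array([x,y])+u*l+v*w),z0+z] for l in (R-.003,L) for w in (-.007,.007) for z in (.052,.06)]
    m=np.zeros((420,560),np.uint8)
    for Q in (C,H):
        q=np.array([proj(im,c) for c in Q])
        cv2.fillConvexPoly(m,cv2.convexHull(np.round(q*16).astype(np.int32)),1,shift=4)
    return m>0
def getmask(im,n,px):
    best=None
    for k in [n]+list(D):
        for r in ctrl.masks_of(k,im):
            if np.linalg.norm(np.array(r["location"])-px)<15 and (best is None or r["confidence"]>best[0]): best=(r["confidence"],np.array(r["region"],bool))
        if best: break
    return best
def fit(n,ims,masks,p0,z0=0):
    def f(p):
        c=0
        for im,m in zip(ims,masks):
            s=sil(im,n,p,z0); c+=1-(s&m).sum()/(s|m).sum()
        return c
    b=None
    for da in (-.3,0,.3):
        r=minimize(f,np.array(p0)+[0,0,da],method="Nelder-Mead",options=dict(initial_simplex=np.array(p0)+[0,0,da]+np.array([[0,0,0],[.015,0,0],[0,.015,0],[0,0,.2]]),xatol=1e-4,fatol=1e-4))
        if b is None or r.fun<b.fun:b=r
    return b.x,b.fun
E
python3 - <<'E'
from fit import *
np.set_printoptions(precision=4,suppress=True)
sc=ctrl.get_image("scene");sd=ctrl.get_image("side")
save(sc,"crop.png",(220,160,380,290),5)
for n,x,y,h in (("pot_large",.575,-.011,(.491,-.064)),("pot_medium",.63,.19,(.565,.143)),("pot_small",.498,.308,(.434,.275))):
    P=[];M=[]
    for im in (sc,sd):
        b=getmask(im,n,proj(im,[x,y,.03]))
        if b: P.append(im);M.append(b[1])
    a=np.arctan2(y-h[1],x-h[0])
    print(n,len(P),fit(n,P,M,[x,y,a]), [fit(n,[i],[m],[x,y,a])[0] for i,m in zip(P,M)])
# tray corners: teal pixels
for im,px in ((sc,(185,165)),(sd,(283,150))):
    hsv=cv2.cvtColor(np.ascontiguousarray(im["pixels"]),cv2.COLOR_RGB2HSV)
    m=cv2.inRange(hsv,(80,80,40),(100,255,255))
    c,_=cv2.findContours(m,cv2.RETR_EXTERNAL,cv2.CHAIN_APPROX_NONE)
    print([ (len(k),cv2.boundingRect(k)) for k in c if len(k)>60])
    for k in c:
        bx=cv2.boundingRect(k)
        if len(k)>100 and bx[0]<px[0]<bx[0]+bx[2] and bx[1]<px[1]<bx[1]+bx[3]:
            W=np.array([at_z(im,q[0],.024)[:2] for q in k],np.float32)
            print("tray",cv2.minAreaRect(W))
    for r in ctrl.masks_of("tin",im)[:2]:
        ys,xs=np.nonzero(r["region"]);print("tin",r["confidence"],at_z(im,[xs.mean(),ys.mean()],.036))
E
```

```text
pot_large 2 (array([ 0.5683, -0.0098,  0.7344]), np.float64(0.18466740719002905)) [array([ 0.5653, -0.0114,  0.7628]), array([ 0.5682, -0.0094,  0.7051])]
pot_medium 2 (array([0.6248, 0.1864, 0.5453]), np.float64(0.18937773704043181)) [array([0.6243, 0.1861, 0.5468]), array([0.6236, 0.1889, 0.5407])]
pot_small 2 (array([0.4943, 0.3073, 0.4606]), np.float64(0.3657744205050525)) [array([0.4967, 0.3049, 0.4545]), array([0.4942, 0.3077, 0.466 ])]
[(96, (439, 373, 46, 29)), (224, (127, 263, 68, 53)), (86, (121, 178, 42, 32)), (151, (164, 141, 73, 67))]
tray ((0.546704888343811, -0.22173377871513367), (0.3251407742500305, 0.006228933110833168), 3.700263261795044)
tin 0.63 [ 0.6485 -0.2966  0.036 ]
tin 0.37 [ 0.7582 -0.1271  0.036 ]
[(71, (65, 378, 29, 28)), (168, (136, 168, 58, 34)), (252, (231, 129, 102, 46)), (158, (367, 0, 77, 8))]
tray ((0.5537911653518677, -0.29444411396980286), (0.33801600337028503, 0.21542850136756897), 3.456760883331299)
tin 0.6 [0.4115 0.1919 0.036 ]
tin 0.57 [ 0.6485 -0.2918  0.036 ]
```

View pics/crop.png

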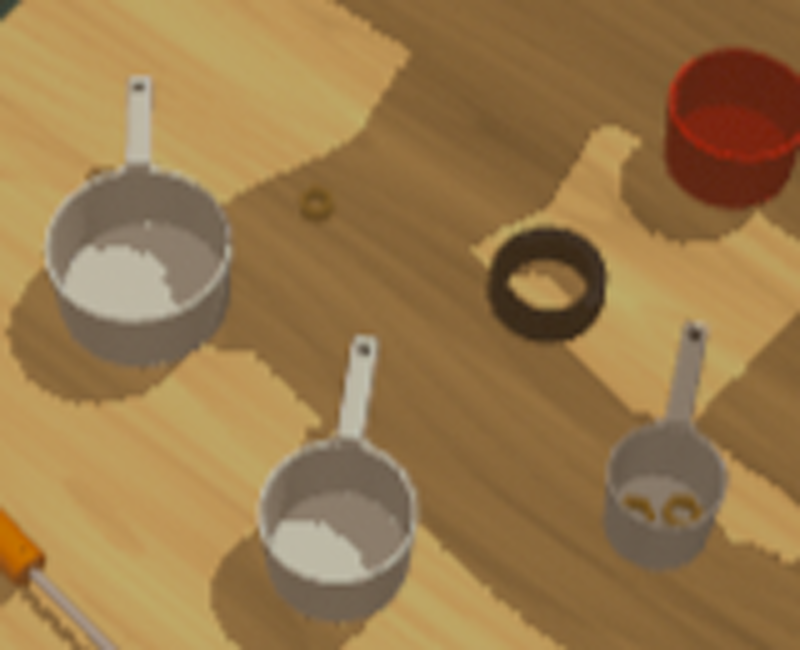

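Confirmed: large (248,212) and medium (286,263) are empty, and small (352,260) holds the two nuts. So large plus medium get nested, with large going into the tray first. Turning the tool across the large handle now.

>>> step_arm:
  slide:
    - [0,0,0]
    - [0,0,0]
    - [0,0,0]
    - [0,0,0]
    - [0,0,0]
    - [0,0,0]
  rotation:
    - [0,0,-0.351]
    - [0,0,-0.351]
    - [0,0,-0.351]
    - [0,0,-0.351]
    - [0,0,-0.351]
    - [0,0,-0.351]
  grip: -0.05
  squeeze: 90

```text
time: 2.85
tool_pos: [0.1572, 0.4746, 0.4047]
tool_rot: [-0.0, -0.361, 0.933, -0.0]
ft_force: [1.0, 0.5, 1.1]
width: 0.0406
finger_force: 0.0
```

>>> step_arm:
  slide:
    - [0.04,-0.24,0]
    - [0.04,-0.24,0]
    - [0.04,-0.24,0]
    - [0.04,-0.24,0]
    - [0.04,-0.24,0]
    - [0.04,-0.24,0]
    - [0.04,-0.24,0]
    - [0.04,-0.24,0]
    - [0.04,-0.24,0]
    - [0.04,-0.24,0]
  rotation:
    - [0,0,0]
    - [0,0,0]
    - [0,0,0]
    - [0,0,0]
    - [0,0,0]
    - [0,0,0]
    - [0,0,0]
    - [0,0,0]
    - [0,0,0]
    - [0,0,0]

```text
time: 4.1
tool_pos: [0.4852, -0.0401, 0.4049]
tool_rot: [0.0, -0.358, 0.934, -0.0]
ft_force: [1.3, 0.6, 0.2]
width: 0.0406
finger_force: 0.0
```

```bash
cat >> h.py <<'E'
def wrist():
    s=ctrl.state(); im=dict(ctrl.get_image("wrist"))
    T=np.eye(4);T[:3,:3]=quat(s["tool_rot"]).as_matrix();T[:3,3]=s["tool_pos"]
    C=np.linalg.inv(T@np.array(im["mount"])); im["R"]=C[:3,:3];im["t"]=C[:3,3]
    return s,im
def rel(target,yaw_y=None):
    s=ctrl.state();R=quat(s["tool_rot"]).as_matrix()
    print("t",s["time"],"pos",s["tool_pos"],"yaw_y deg",np.degrees(np.arctan2(R[1,1],R[0,1])),"w",s["width"],"F",s["ft_force"])
    print("units",R.T@(np.array(target)-s["tool_pos"])/.25)
    if yaw_y is not None: print("rz units",-(np.radians(yaw_y)-np.arctan2(R[1,1],R[0,1]))/.5)
E
python3 - <<'E'
from fit import *
np.set_printoptions(precision=4,suppress=True)
s,im=wrist(); save(im,"w1.png")
for n,p in (("pot_large",[.568,-.01,.734]),("pot_medium",[.6245,.187,.545])):
    px=proj(im,[p[0],p[1],.04]);b=getmask(im,n,px)
    print(n,px)
    if b: print(b[0],fit(n,[im],[b[1]],p))
    for r in ctrl.tip_of(n+"_handle",im)[:2]: print(r["confidence"],r["location"],at_z(im,r["location"],.056))
rel([.5005,-.071,.33])
E
```

```text
pot_large [252.5518 253.5699]
0.89 (array([ 0.5713, -0.0039,  0.7455]), np.float64(0.16751478476138082))
0.93 [252.0, 187.4] [ 0.5026 -0.065   0.056 ]
pot_medium [334.3278 369.2483]
0.43 [249.7, 185.4] [ 0.5026 -0.0683  0.056 ]
t 4.5 pos [ 0.4838 -0.0369  0.4049] yaw_y deg 132.12887108174058 w 0.0406431464217106 F [-0.1158  0.3532  0.0714]
units [ 0.0421 -0.1461  0.2994]
```

View pics/w1.png

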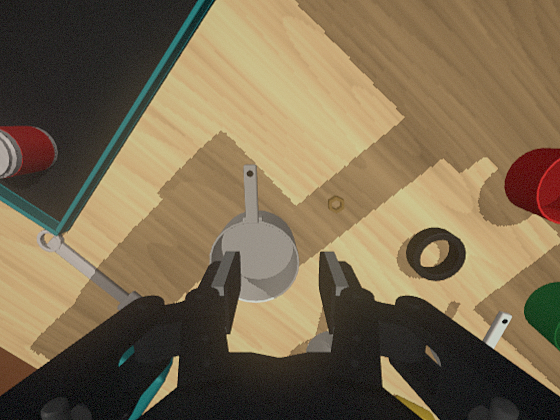

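Wrist view: the large pot is empty at (254,255) with its handle running from (251,222) to (250,167), and the stray nut is at (336,203). The handle point agrees with the fit, at about (0.503, -0.067). Closing in above it.

>>> step_arm:
  slide:
    - [0.006,-0.035,0.1]
    - [0.006,-0.035,0.1]
    - [0.005,-0.035,0.1]
    - [0.005,-0.034,0.04]
    - [0,0,0]
    - [0,0,0]
  rotation:
    - [0,0,0]
    - [0,0,0]
    - [0,0,0]
    - [0,0,0]
    - [0,0,0]
    - [0,0,0]

```text
time: 5.25
tool_pos: [0.5039, -0.0672, 0.3208]
tool_rot: [0.001, -0.359, 0.933, -0.0]
ft_force: [0.2, 0.4, 0.5]
width: 0.0405
finger_force: 0.0
```

```bash
python3 - <<'E'
from fit import *
np.set_printoptions(precision=4,suppress=True)
s,im=wrist(); save(im,"w2.png")
for r in ctrl.tip_of("pot_large_handle",im)[:2]: print(r["confidence"],r["location"],at_z(im,r["location"],.056))
for r in ctrl.masks_of("pot_large_handle",im)[:2]: print("m",r["confidence"],r["location"],r["region"].sum())
# white handle pixels between rim and tip: axis by minAreaRect near predicted
u=-np.array([np.cos(.74),np.sin(.74)]); c=np.array([.571,-.004])
print([proj(im,[*(c+u*l),.06]) for l in (.06,.091,.116)])
g=cv2.cvtColor(np.ascontiguousarray(im["pixels"]),cv2.COLOR_RGB2HSV)
w=cv2.inRange(g,(0,0,90),(179,60,255))
n,L,st,ce=cv2.connectedComponentsWithStats(w)
W=np.zeros((420,560),bool)
yy,xx=np.mgrid[:420,:560]
P=np.array([at_z(im,[x,y],.06)[:2] for y,x in zip(*np.nonzero(w))])
d=P-c; l=d@u; v=d@np.array([-u[1],u[0]])
for lo in np.arange(.06,.12,.01):
    k=(l>lo)&(l<lo+.01)&(abs(v)<.02); print(lo,k.sum(),v[k].mean() if k.any() else 0,(v[k].min(),v[k].max()) if k.any() else 0)
k=(abs(v)<.012)&(l>.06)&(l<.14);print("tip",np.percentile(l[k],99.5))
rel([.503,-.0665,.211],132.4)
E
```

```text
0.87 [281.7, 212.9] [ 0.5027 -0.0665  0.056 ]
m 0.86 [281.2, 295.3] 10250
[array([281.9887, 251.4983]), array([281.88  , 216.1602]), array([281.7864, 185.732 ])]
0.06 520 2.0960848015967593e-05 (np.float64(-0.019989424124897456), np.float64(0.019993356721403763))
0.06999999999999999 230 0.00021945277637788196 (np.float64(-0.014922074324513427), np.float64(0.014847578998164055))
0.07999999999999999 183 0.0004986546947700016 (np.float64(-0.00578678462625757), np.float64(0.007265043368716512))
0.08999999999999998 204 0.0006958036204041031 (np.float64(-0.005750841851816616), np.float64(0.00717764731593761))
0.09999999999999998 162 0.0006559496581918081 (np.float64(-0.00571251767707432), np.float64(0.007063523883843716))
0.10999999999999997 162 0.0006243867146002929 (np.float64(-0.0056750867257359654), np.float64(0.006952060532402789))
tip 0.11738503157442345
t 5.4 pos [ 0.5038 -0.0674  0.3207] yaw_y deg 132.03010194382796 w 0.04045263274308538 F [-0.5285 -0.5468  0.4152]
units [0.0005 0.0053 0.4388]
rz units -0.012911877953857953
```

Aligned within 1 mm. Descend and grip.

>>> step_arm:
  slide:
    - [0,0.005,0.11]
    - [0,0,0.11]
    - [0,0,0.11]
    - [0,0,0.07]
    - [0,0,0.038]
    - [0,0,0]
    - [0,0,0]
  rotation:
    - [0,0,-0.01]
    - [0,0,0]
    - [0,0,0]
    - [0,0,0]
    - [0,0,0]
    - [0,0,0]
    - [0,0,0]

```text
time: 6.28
tool_pos: [0.5033, -0.0667, 0.2111]
tool_rot: [0.001, -0.361, 0.933, -0.0]
ft_force: [0.1, 0.1, 0.1]
width: 0.0408
finger_force: 0.0
```

>>> step_arm:
  slide:
    - [0,0,0]
    - [0,0,0]
    - [0,0,0]
    - [0,0,0]
    - [0,0,0]
    - [0,0,0]
  rotation:
    - [0,0,0]
    - [0,0,0]
    - [0,0,0]
    - [0,0,0]
    - [0,0,0]
    - [0,0,0]
  grip: -1
  squeeze: 90

```text
time: 7.02
tool_pos: [0.503, -0.0668, 0.2107]
tool_rot: [0.0, -0.361, 0.933, -0.0]
ft_force: [-1.1, -0.1, 5.2]
width: 0.0119
finger_force: 87.9
```

>>> step_arm:
  slide:
    - [0,0,-0.02]
    - [0,0,-0.06]
    - [0,0,-0.1]
    - [0,0,-0.12]
    - [0,0,-0.1]
    - [0,0,0]
    - [0,0,0]
  rotation:
    - [0,0,0]
    - [0,0,0]
    - [0,0,0]
    - [0,0,0]
    - [0,0,0]
    - [0,0,0]
    - [0,0,0]

```text
time: 7.9
tool_pos: [0.5023, -0.0666, 0.3096]
tool_rot: [-0.001, -0.361, 0.933, 0.0]
ft_force: [0.0, 0.4, -1.1]
width: 0.0122
finger_force: 87.8
```

```bash
python3 - <<'E'
from fit import *
np.set_printoptions(precision=4,suppress=True)
s,im=wrist(); save(im,"w3.png",s=.9)
# tray rim fits
sc=ctrl.get_image("scene");sd=ctrl.get_image("side")
save(sd,"sd3.png",(200,110,340,250),4)
for im2 in (sc,sd):
    for z in (0,.006): print([ (round(r["confidence"],2),at_z(im2,r["location"],z)) for r in ctrl.tip_of("tray" if z==0 else "tin",im2)[:2]])
u=np.array([np.cos(np.radians(3.5)),np.sin(np.radians(3.5))]);v=np.array([-u[1],u[0]])
for im2 in (sc,sd):
  print([np.round(proj(im2,[*(np.array([.553,-.307])+a*.17*u+b*.095*v),.024])) for a,b in ((1,1),(1,-1),(-1,-1),(-1,1))])
  m=ctrl.masks_of("tray",im2)
  if m:
    c=max(cv2.findContours(m[0]["region"].astype(np.uint8),cv2.RETR_EXTERNAL,cv2.CHAIN_APPROX_NONE)[0],key=len)
    print("mask corners",m[0]["confidence"],cv2.approxPolyDP(cv2.convexHull(c),4,True)[:,0].tolist())
th=np.radians(42.4)
# grasp goal: axis (.485,-.305)
rel([.485-.091*np.cos(th),-.305-.091*np.sin(th),.30])
E
```

```text
[(0.72, array([0.5301, 0.5204, 0.    ])), (0.66, array([ 0.5518, -0.3063,  0.    ]))]
[(0.56, array([ 0.6485, -0.2901,  0.006 ]))]
[(0.72, array([ 0.5501, -0.2951, -0.    ]))]
[(0.84, array([ 0.6536, -0.2821,  0.006 ]))]
[array([164., 211.]), array([121., 180.]), array([198., 117.]), array([240., 142.])]
mask corners 0.68 [[197, 117], [225, 133], [227, 156], [164, 213], [120, 178]]
[array([230., 158.]), array([244., 128.]), array([334., 138.]), array([328., 170.])]
mask corners 0.71 [[291, 134], [333, 139], [326, 174], [285, 169]]
t 8.35 pos [ 0.5027 -0.0667  0.3098] yaw_y deg 132.29389525335813 w 0.01179521719139447 F [-0.3228  0.741  -1.2774]
units [ 1.0579 -0.6581  0.0395]
```

View pics/sd3.png

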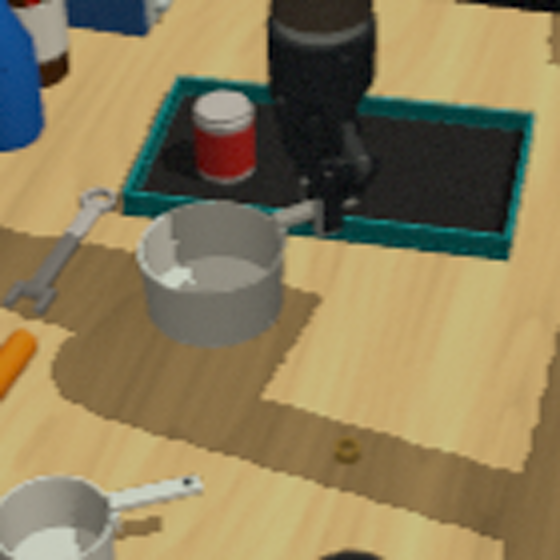

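The large pot is held level by its handle at (281,162), about 0.1 m up. The tray model matches the picture, with the tin at (256,144) and the right-hand end clear. Carrying it there.

>>> step_arm:
  slide:
    - [0.06,-0.04,0]
    - [0.12,-0.075,0]
    - [0.15,-0.09,0]
    - [0.15,-0.093,0]
    - [0.15,-0.093,0]
    - [0.15,-0.093,0]
    - [0.13,-0.084,0]
    - [0.1,-0.06,0]
    - [0.048,-0.03,0]
    - [0,0,0]
  rotation:
    - [0,0,0]
    - [0,0,0]
    - [0,0,0]
    - [0,0,0]
    - [0,0,0]
    - [0,0,0]
    - [0,0,0]
    - [0,0,0]
    - [0,0,0]
    - [0,0,0]

```text
time: 9.6
tool_pos: [0.4172, -0.3671, 0.3101]
tool_rot: [0.0, -0.36, 0.933, 0.0]
ft_force: [0.8, 0.9, -0.7]
width: 0.012
finger_force: 87.8
```

>>> step_arm:
  slide:
    - [0,0,0.05]
    - [0,0,0.09]
    - [0,0,0.09]
    - [0,0,0.06]
    - [0,0,0.03]
    - [0,0,0]
    - [0,0,0]
    - [0,0,0]
  rotation:
    - [0,0,0]
    - [0,0,0]
    - [0,0,0]
    - [0,0,0]
    - [0,0,0]
    - [0,0,0]
    - [0,0,0]
    - [0,0,0]

```text
time: 10.6
tool_pos: [0.4181, -0.3666, 0.2311]
tool_rot: [0.0, -0.361, 0.933, -0.001]
ft_force: [0.7, -0.4, -1.3]
width: 0.012
finger_force: 87.8
```

```bash
python3 - <<'E'
from fit import *
np.set_printoptions(precision=4,suppress=True)
rel([.4178,-.3664,.217],132.4)
sd=ctrl.get_image("side");save(sd,"sd4.png",(200,110,340,210),5)
for im in (sd,):
    b=getmask(im,"pot_large",proj(im,[.485,-.305,.05]))
    if b: print(b[0],[fit("pot_large",[im],[b[1]],[.485,-.305,.74],z) for z in (.006,.012,.018,.024)])
E
```

```text
t 10.6 pos [ 0.4181 -0.3666  0.2311] yaw_y deg 132.29105377828793 w 0.011953730700819527 F [ 0.6582 -0.4018 -1.3195]
units [0.0003 0.0016 0.0563]
rz units -0.003802940552966483
0.73 [(array([ 0.4828, -0.3254,  0.9181]), np.float64(0.16723549488054612)), (array([ 0.4856, -0.3225,  0.7572]), np.float64(0.17752808988764046)), (array([ 0.4825, -0.3156,  0.7941]), np.float64(0.188470066518847)), (array([ 0.4801, -0.3059,  0.8126]), np.float64(0.19693654266958427))]
```

View pics/sd4.png

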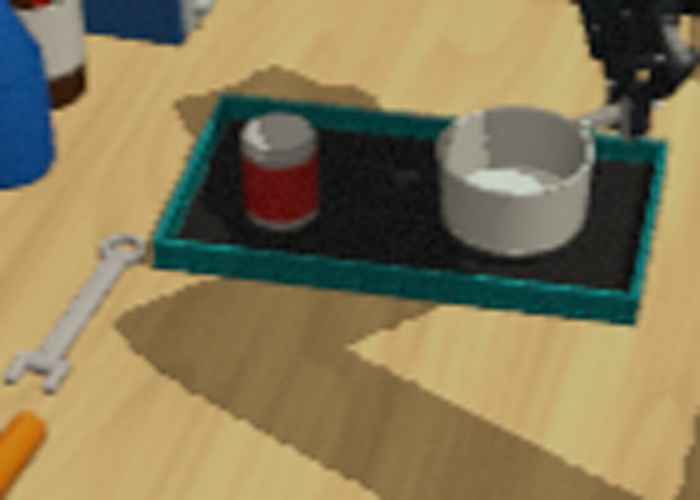

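The pot hangs inside the tray at (303,146), well clear of the walls and the tin at (256,144). Setting it down in small steps.

>>> step_arm:
  slide:
    - [0,0,0.02]
    - [0,0,0.014]
    - [0,0,0.008]
    - [0,0,0.004]
    - [0,0,0]
    - [0,0,0]
  rotation:
    - [0,0,0]
    - [0,0,0]
    - [0,0,0]
    - [0,0,0]
    - [0,0,0]
    - [0,0,0]

```text
time: 11.45
tool_pos: [0.4179, -0.3664, 0.2188]
tool_rot: [0.0, -0.361, 0.933, -0.0]
ft_force: [-0.1, -0.3, -1.0]
width: 0.0123
finger_force: 87.8
```

>>> step_arm:
  slide:
    - [0,0,0.004]
    - [0,0,0]
    - [0,0,0.004]
    - [0,0,0]
    - [0,0,0]
  rotation:
    - [0,0,0]
    - [0,0,0]
    - [0,0,0]
    - [0,0,0]
    - [0,0,0]

```text
time: 12.08
tool_pos: [0.4178, -0.3665, 0.2171]
tool_rot: [0.0, -0.361, 0.933, -0.0]
ft_force: [-1.9, -0.7, 2.8]
width: 0.0116
finger_force: 88.2
```

Touched down (about 3 to 4 N of support). Release, rise, and head for the medium handle.

>>> step_arm:
  slide:
    - [0,0,0]
    - [0,0,0]
    - [0,0,0]
    - [0,0,0]
    - [0,0,-0.05]
    - [0,0,-0.1]
    - [0,0,-0.15]
    - [0,0,-0.15]
  rotation:
    - [0,0,0]
    - [0,0,0]
    - [0,0,0]
    - [0,0,0]
    - [0,0,0]
    - [0,0,0]
    - [0,0,0]
    - [0,0,0]
  grip: -0.05

```text
time: 13.08
tool_pos: [0.4177, -0.3663, 0.3311]
tool_rot: [0.0, -0.361, 0.933, -0.0]
ft_force: [1.2, -0.1, 0.8]
width: 0.0406
finger_force: 0.0
```

>>> step_arm:
  slide:
    - [-0.1,0.06,0]
    - [-0.18,0.114,0]
    - [-0.2,0.125,0]
    - [-0.2,0.127,0]
    - [-0.2,0.127,0]
    - [-0.2,0.127,0]
    - [-0.2,0.127,0]
    - [-0.2,0.127,0]
    - [-0.187,0.119,0]
    - [-0.12,0.08,0]
  rotation:
    - [0,0,0]
    - [0,0,0]
    - [0,0,0]
    - [0,0,0]
    - [0,0,0]
    - [0,0,0]
    - [0,0,0]
    - [0,0,0]
    - [0,0,0]
    - [0,0,0]

```text
time: 14.32
tool_pos: [0.558, 0.1465, 0.3302]
tool_rot: [0.001, -0.362, 0.932, -0.0]
ft_force: [0.6, -0.1, -0.5]
width: 0.0405
finger_force: 0.0
```

>>> step_arm:
  slide:
    - [0,0,0]
    - [0,0,0]
    - [0,0,0]
  rotation:
    - [0,0,0.2]
    - [0,0,0.19]
    - [0,0,0]

```text
time: 14.7
tool_pos: [0.5577, 0.144, 0.33]
tool_rot: [0.0, -0.269, 0.963, -0.0]
ft_force: [-0.4, -0.2, -0.5]
width: 0.0404
finger_force: 0.0
```

```bash
cat > ax.py <<'E'
from fit import *
def handle(im,c,a,v0=.012,z=.06,lo=.055,hi=.1):
    """handle centre line by white pixels: offset/angle relative to guess"""
    u=-np.array([np.cos(a),np.sin(a)])
    g=cv2.cvtColor(np.ascontiguousarray(im["pixels"]),cv2.COLOR_RGB2HSV)
    w=cv2.inRange(g,(0,0,90),(179,60,255))
    P=np.array([at_z(im,[x,y],z)[:2] for y,x in zip(*np.nonzero(w))])
    d=P-np.array(c); l=d@u; v=d@np.array([-u[1],u[0]])
    k=(l>lo)&(l<hi)&(abs(v)<v0); p=np.polyfit(l[k],v[k],1)
    t=(abs(v-p[1])<.01)&(l>lo)&(l<.14)
    print("n",k.sum(),"v at .08",np.polyval(p,.08),"dyaw deg",np.degrees(p[0]),"v rng",v[k].min(),v[k].max(),"tip l",np.percentile(l[t],99.5))
E
python3 - <<'E'
from ax import *
np.set_printoptions(precision=4,suppress=True)
s,im=wrist(); save(im,"w5.png")
for r in ctrl.tip_of("pot_medium_handle",im)[:3]: print(r["confidence"],r["location"],at_z(im,r["location"],.056))
for c in ([.6245,.187],[.628,.19]): handle(im,c,.545,.02)
sc=ctrl.get_image("scene");b=getmask(sc,"pot_large",proj(sc,[.485,-.305,.04]))
if b:print(fit("pot_large",[sc],[b[1]],[.485,-.305,.74],.006))
rel([.556,.1455,.211],121.2)
E
```

```text
0.62 [287.5, 215.1] [0.558 0.152 0.056]
n 787 v at .08 -0.0018138227763405627 dyaw deg 0.44949713081557735 v rng -0.010156266067307832 0.007008270675476046 tip l 0.10110655806641482
n 882 v at .08 -0.0010733319370806423 dyaw deg 0.4378953806840272 v rng -0.018959799939568308 0.016406849796696623 tip l 0.1056545067577781
(array([ 0.4816, -0.3123,  0.7292]), np.float64(0.053050397877984046))
t 14.9 pos [0.5577 0.1436 0.3296] yaw_y deg 121.15647870639597 w 0.040326050165590294 F [ 0.0038  0.2706 -0.8712]
units [0.0019 0.01   0.4743]
rz units -0.0015191797362348325
```

View pics/w5.png

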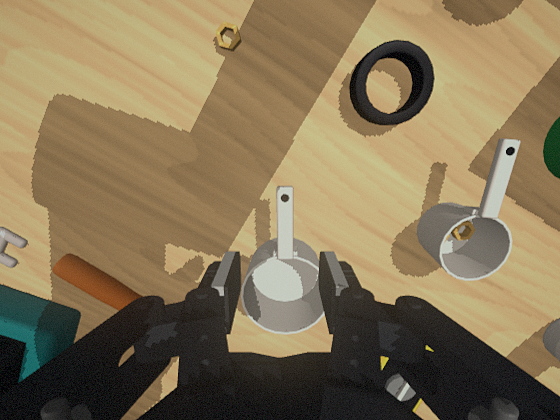

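Wrist view: the medium pot is empty at (285,290) with its handle from (286,258) to (285,187). The small pot with the nut is at (465,235). The grasp point is (0.559, 0.150), so correct by about 6 mm and descend.

>>> step_arm:
  slide:
    - [-0.018,0.019,0.05]
    - [0,0,0.1]
    - [0,0,0.11]
    - [0,0,0.11]
    - [0,0,0.07]
    - [0,0,0.034]
    - [0,0,0]
    - [0,0,0]
  rotation:
    - [0,0,-0.02]
    - [0,0,0]
    - [0,0,0]
    - [0,0,0]
    - [0,0,0]
    - [0,0,0]
    - [0,0,0]
    - [0,0,0]

```text
time: 15.9
tool_pos: [0.5595, 0.1504, 0.2114]
tool_rot: [0.001, -0.273, 0.962, 0.0]
ft_force: [0.5, 0.1, 0.3]
width: 0.0405
finger_force: 0.0
```

>>> step_arm:
  slide:
    - [0,0,0]
    - [0,0,0]
    - [0,0,0]
    - [0,0,0]
    - [0,0,0]
    - [0,0,0]
  rotation:
    - [0,0,0]
    - [0,0,0]
    - [0,0,0]
    - [0,0,0]
    - [0,0,0]
    - [0,0,0]
  grip: -1
  squeeze: 90

```text
time: 16.65
tool_pos: [0.5592, 0.1502, 0.2114]
tool_rot: [0.0, -0.273, 0.962, -0.0]
ft_force: [-1.8, -0.3, 5.5]
width: 0.0119
finger_force: 88.0
```

>>> step_arm:
  slide:
    - [0,0,-0.02]
    - [0,0,-0.06]
    - [0,0,-0.12]
    - [0,0,-0.15]
    - [0,0,-0.15]
    - [0,0,-0.1]
    - [0,0,0]
  rotation:
    - [0,0,0]
    - [0,0,0]
    - [0,0,0]
    - [0,0,0]
    - [0,0,0]
    - [0,0,0]
    - [0,0,0]

```text
time: 17.52
tool_pos: [0.5597, 0.1504, 0.3638]
tool_rot: [0.003, -0.273, 0.962, -0.0]
ft_force: [0.0, -0.4, -1.3]
width: 0.0118
finger_force: 87.7
```

```bash
python3 - <<'E'
from ax import *
np.set_printoptions(precision=4,suppress=True)
s,im=wrist(); zb=s["tool_pos"][2]-.155-.056; save(im,"w6.png")
R=quat(s["tool_rot"]).as_matrix(); a=np.arctan2(R[1,1],R[0,1])-np.pi/2
c=np.array(s["tool_pos"][:2])+.08*np.array([np.cos(a),np.sin(a)])
print("assumed axis",c,a,zb); 
px=proj(im,[*c,zb+.03]);b=getmask(im,"pot_medium",px)
if b: print(fit("pot_medium",[im],[b[1]],[*c,a],zb))
for n in ("scene","side"):
    g=ctrl.get_image(n)
    b=getmask(g,"pot_medium",proj(g,[*c,zb+.03]))
    if b: print(n,fit("pot_medium",[g],[b[1]],[*c,a],zb))
    b=getmask(g,"pot_large",proj(g,[.484,-.308,.036]))
    if b: print(n,"large",fit("pot_large",[g],[b[1]],[.484,-.308,.735],.006))
th=np.radians(-30)
rel([.485-.08*np.cos(th),-.305-.08*np.sin(th),.36],60)
E
```

```text
assumed axis [0.6278 0.1924] 0.5532449030521471 0.1527558610675888
scene (array([0.6242, 0.1869, 0.5386]), np.float64(0.09820788530465951))
scene large (array([ 0.479 , -0.3131,  0.7928]), np.float64(0.10733452593917714))
side (array([0.6217, 0.1939, 0.5299]), np.float64(0.10678871090770403))
side large (array([ 0.4862, -0.3071,  0.7508]), np.float64(0.109375))
t 18.075 pos [0.559  0.1502 0.3602] yaw_y deg 121.69303277814299 w 0.011854385467736582 F [ 0.7479 -0.2938  0.2287]
units [ 1.3603 -1.1119  0.0016]
rz units 2.1534930950387596
```

Lifted with a solid grip. The cameras agree with the kinematic pose to within 5 mm after bias. Carry it over the large pot, then turn the handle 62° so it ends about 72° from the large one.

>>> step_arm:
  slide:
    - [0.07,-0.06,0]
    - [0.14,-0.115,0]
    - [0.16,-0.13,0]
    - [0.17,-0.138,0]
    - [0.17,-0.138,0]
    - [0.17,-0.138,0]
    - [0.17,-0.138,0]
    - [0.15,-0.123,0]
    - [0.1,-0.082,0]
    - [0.06,-0.05,0]
  rotation:
    - [0,0,0]
    - [0,0,0]
    - [0,0,0]
    - [0,0,0]
    - [0,0,0]
    - [0,0,0]
    - [0,0,0]
    - [0,0,0]
    - [0,0,0]
    - [0,0,0]

```text
time: 19.32
tool_pos: [0.4139, -0.2671, 0.3609]
tool_rot: [-0.0, -0.272, 0.962, -0.0]
ft_force: [0.1, -0.6, 0.1]
width: 0.012
finger_force: 87.8
```

>>> step_arm:
  slide:
    - [0,0,0]
    - [0,0,0]
    - [0,0,0]
    - [0,0,0]
    - [0,0,0]
    - [0,0,0]
    - [0,0,0]
    - [0,0,0]
    - [0,0,0]
    - [0,0,0]
  rotation:
    - [0,0,0.15]
    - [0,0,0.25]
    - [0,0,0.3]
    - [0,0,0.34]
    - [0,0,0.34]
    - [0,0,0.32]
    - [0,0,0.25]
    - [0,0,0.15]
    - [0,0,0.05]
    - [0,0,0]

```text
time: 20.58
tool_pos: [0.4153, -0.2652, 0.3608]
tool_rot: [-0.0, 0.258, 0.966, -0.0]
ft_force: [-0.3, -0.7, -0.7]
width: 0.0121
finger_force: 87.8
```

```bash
python3 - <<'E'
from ax import *
np.set_printoptions(precision=4,suppress=True)
s,im=wrist(); save(im,"w7.png")
zb=s["tool_pos"][2]-.211
R=quat(s["tool_rot"]).as_matrix(); a=np.arctan2(R[1,1],R[0,1])-np.pi/2
c=np.array(s["tool_pos"][:2])+.08*np.array([np.cos(a),np.sin(a)]); print("held",c,np.degrees(a),zb)
for n in ("scene","side"):
    g=ctrl.get_image(n)
    ms=[r for k in D for r in ctrl.masks_of(k,g)]
    h=sil(g,"pot_medium",[*c,a],zb)
    ms=[(r["confidence"],(r["region"]&h).sum()/(r["region"]|h).sum(),r["region"]) for r in ms]
    b=max(ms,key=lambda t:t[1]); print(n,b[:2],fit("pot_medium",[g],[b[2]],[*c,a],zb))
    save(g,n+"7.png",(200,80,340,200) if n=="side" else (140,100,280,220),5)
th=np.radians(-30)
rel([.485-.08*np.cos(th),-.3055-.08*np.sin(th),.29],60)
E
```

```text
held [ 0.4846 -0.3051] -29.891158361601608 0.14979326200249551
scene (0.92, np.float64(0.7801556420233463)) (array([ 0.4792, -0.3077, -0.5128]), np.float64(0.16649848637739662))
side (0.65, np.float64(0.7222222222222222)) (array([ 0.4824, -0.3027, -1.1812]), np.float64(0.2053571428571429))
t 21.025 pos [ 0.4159 -0.2649  0.3607] yaw_y deg 60.116550961872896 w 0.011511807007114072 F [ 0.2374 -0.0409 -1.0863]
units [-0.0007 -0.0022  0.2828]
rz units 0.004068396062097079
```

View pics/w7.png

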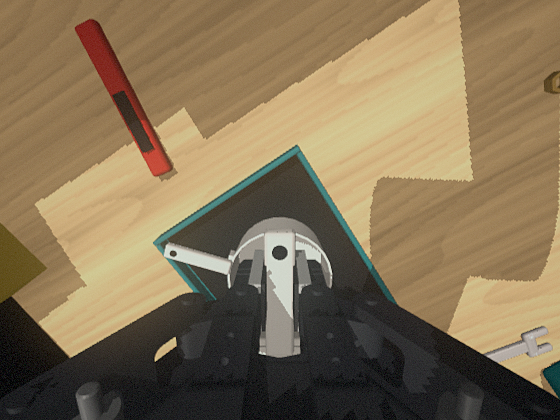

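Held medium handle at (280,290); large handle tip at (167,250), large rim top at (283,218). Check those against the predicted large-pot pose.

```bash
python3 - <<'E'
from ax import *
np.set_printoptions(precision=4,suppress=True)
s,im=wrist()
x,y,a=.485,-.3055,.738
m=sil(im,"pot_large",[x,y,a],.006)
p=np.ascontiguousarray(im["pixels"][:,:,::-1])
cv2.drawContours(p,cv2.findContours(m.astype(np.uint8),0,1)[0],-1,(0,0,255),1)
rim=np.array([proj(im,[x+.053*np.cos(t),y+.053*np.sin(t),.06]) for t in np.linspace(0,6.28,60)])
cv2.polylines(p,[np.round(rim).astype(np.int32)],True,(255,0,0),1)
cv2.imwrite("pics/ov.png",cv2.resize(p[170:350,120:380],None,fx=3,fy=3))
E
```

```text
(no output)
```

View pics/ov.png

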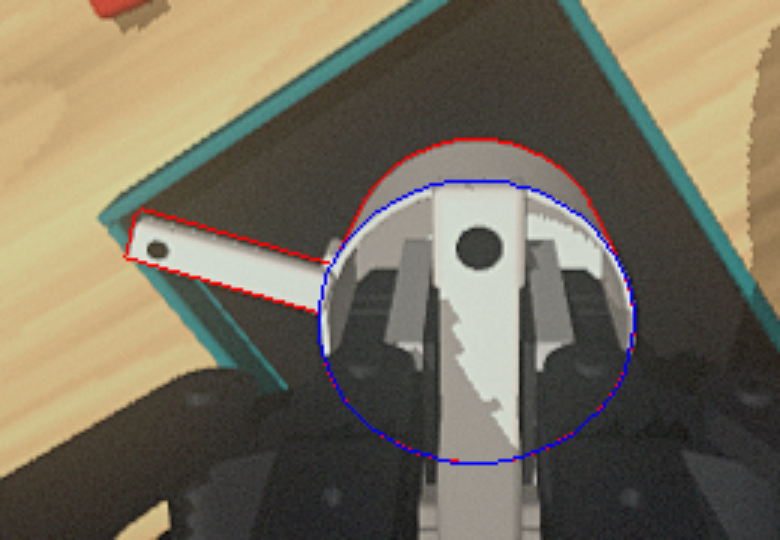

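The overlay of the predicted large pot fits the picture to about 1 mm, so the axes coincide. Lower the medium pot into it.

>>> step_arm:
  slide:
    - [0,0,0.05]
    - [0,0,0.09]
    - [0,0,0.1]
    - [0,0,0.1]
    - [0,0,0.08]
    - [0,0,0.05]
    - [0,0,0.03]
    - [0,0,0.02]
    - [0,0,0.01]
    - [0,0,0]
  rotation:
    - [0,0,0]
    - [0,0,0]
    - [0,0,0]
    - [0,0,0]
    - [0,0,0]
    - [0,0,0]
    - [0,0,0]
    - [0,0,0]
    - [0,0,0]
    - [0,0,0]

```text
time: 22.32
tool_pos: [0.4159, -0.2651, 0.2285]
tool_rot: [0.0, 0.258, 0.966, -0.0]
ft_force: [-0.5, 0.3, -0.7]
width: 0.0121
finger_force: 87.8
```

>>> step_arm:
  slide:
    - [0,0,0.006]
    - [0,0,0]
    - [0,0,0.003]
    - [0,0,0]
    - [0,0,0]
  rotation:
    - [0,0,0]
    - [0,0,0]
    - [0,0,0]
    - [0,0,0]
    - [0,0,0]

```text
time: 22.95
tool_pos: [0.4158, -0.265, 0.226]
tool_rot: [-0.0, 0.258, 0.966, 0.0]
ft_force: [0.0, -0.1, -0.6]
width: 0.0117
finger_force: 87.8
```

No contact yet, as expected (contact at about 0.222).

>>> step_arm:
  slide:
    - [0,0,0.006]
    - [0,0,0]
    - [0,0,0.004]
    - [0,0,0]
    - [0,0,0.004]
    - [0,0,0]
    - [0,0,0]
  rotation:
    - [0,0,0]
    - [0,0,0]
    - [0,0,0]
    - [0,0,0]
    - [0,0,0]
    - [0,0,0]
    - [0,0,0]

```text
time: 23.82
tool_pos: [0.4158, -0.265, 0.2227]
tool_rot: [0.0, 0.258, 0.966, -0.0]
ft_force: [-0.5, -0.7, 3.1]
width: 0.0118
finger_force: 88.2
```

Contact at exactly the fully nested height. Release and rise.

>>> step_arm:
  slide:
    - [0,0,0]
    - [0,0,0]
    - [0,0,0]
    - [0,0,0]
    - [0,0,-0.05]
    - [0,0,-0.1]
    - [0,0,-0.15]
    - [0,0,-0.2]
    - [0,0,-0.2]
    - [0,0,0]
  rotation:
    - [0,0,0]
    - [0,0,0]
    - [0,0,0]
    - [0,0,0]
    - [0,0,0]
    - [0,0,0]
    - [0,0,0]
    - [0,0,0]
    - [0,0,0]
    - [0,0,0]
  grip: -0.05

```text
time: 25.08
tool_pos: [0.4168, -0.2656, 0.4031]
tool_rot: [0.005, 0.258, 0.966, -0.002]
ft_force: [0.5, 0.3, -0.3]
width: 0.0404
finger_force: 0.0
```

```bash
python3 - <<'E'
from h import *
ctrl.get_image("wrist")
a=ctrl.get_image("side");b=ctrl.get_image("scene")
p=[cv2.resize(np.ascontiguousarray(i["pixels"][y:y+120,x:x+130,::-1]),None,fx=3,fy=4) for i,x,y in ((a,220,90),(b,110,110))]
cv2.imwrite("pics/end.png",np.hstack(p)); print(ctrl.state()["tool_pos"])
E
```

```text
[ 0.41549585 -0.26474415  0.39726618]
```

View pics/end.png

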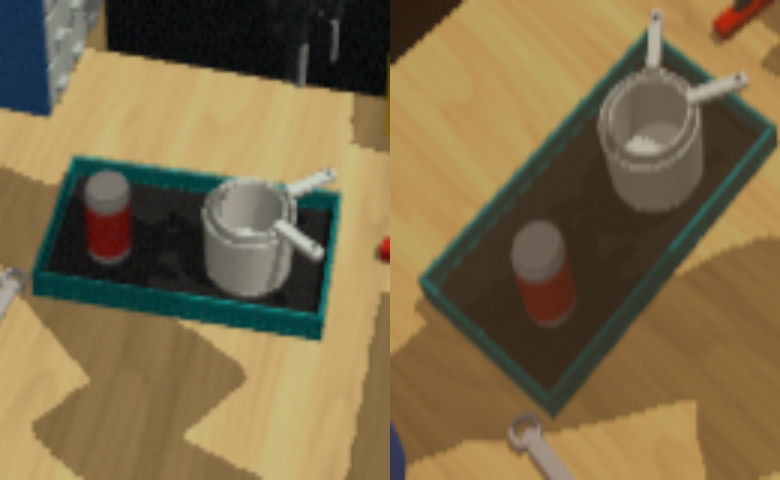

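The nest stands flat and fully down in the tray (side view about (303,148)). The handles are well apart and the tin hasn't moved.

```bash
python3 -c "
from plant import ctrl
print(ctrl.close_job())"
```

```text
the job is handed in; nothing more can be done
None
```

The medium pot is nested fully down inside the large one, standing flat in the clear end of the teal tray; the small pot with its two nuts, the tin and the other things were left alone, and the job was handed in after about 25 s.

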